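# Open the intake's swivel dust cover and send the red-capped vial down the chute

## Task

Swing the black dust cover of the vial intake well aside on its pin so that the whole port is bare; it swings freely to one side only, and a stop you cannot see blocks the other, so feel which way it goes. Then slip the red-capped vial into the port base first and let it slide down the sloping chute all the way to its foot, leaving the cover open and the blue- and white-capped vials standing where they are.

Things in the scene. Friction and masses are not known exactly. Their poses are not given: they have to be found in the camera images.
- cover (a joint): dust cover's angle about its pin (square to the plate), rad: 0 = centred on the port (starts within 0.12), + = knob towards the feeder's -y side. An unseen stop under the hub blocks one direction, drawn anew each time, firmly, 0.2 to 0.35 rad from centre; the other is free to 1.8. About 1 to 1.5 N at the knob moves it; friction holds it where left. Port bare beyond 0.7.
- cover_knob (a point): middle of the cover's orange knob, a round pin 12 mm in diameter, 22 mm long, square to the plate, 45 mm from the pivot. This point is 20 mm above the plate's face along its normal; the knob spans 9 to 31 mm above the face. The black cover is a 36 mm disc over the port and a 42 mm hub round the pin, its top 9 mm above the face.
- pivot (a point): where the pin's axis meets the face of the inclined plate, 45 mm up the slope from the port centre. The pin's head stands 13 mm above the face.
- port (a point): centre of the port's mouth on the plate's face: a round hole, 24 mm in diameter, the top of the chute. Its axes are those of the feeder.
- chute_foot (a point): middle of the chute's rubber foot, 120 mm below the port's mouth along the chute: the vial's base rests about here (to within 5 mm) when it has slid home.
- feeder: vial intake, fixed: white base 170x110x16 mm, posts, aluminium plate 105x90x6 mm. Origin: centre of underside, z up. Plate rises 30 deg towards +x: outward normal (-0.5, 0, 0.866), up-slope (0.866, 0, 0.5) in this frame. Port centre (-30, 0, 130) mm. Clear square chute, 24 mm inside, runs straight down (0.5, 0, -0.866) from the port, so a vial enters tilted 30 deg from upright.
- red_vial: glass sample vial with a red cap, loose, 12 to 18 g, standing upright; 16 mm in diameter, 48 mm tall (grip it below 44 mm); origin at the centre of its base, z towards the cap.
- blue_vial: bystander: a like vial with a blue cap, standing upright, origin at its base.
- white_vial: bystander: a like vial with a white cap, standing upright, origin at its base.
Things that resemble listed ones, but are neither listed nor needed, are in the scene too. Leave any green look-alike of the feeder alone.

How it is judged:
By the outcome, as a careful person would: the job done as asked, in the order asked, and still so for the second after the job is handed in, with the robot touching nothing.
It also fails if it takes over 64 s, if anything falls off the work surface, if the arm or the gripper's body presses on something with over 40 N, if the wrist force passes 120 N, or if a joint passes its speed limit or range.

## Robot

A 6-joint arm with a two-finger parallel gripper is mounted at the origin on a cart in front of the work surface, level with it; the furniture and walls round the work are solid. World frame = base frame: x ahead of the robot, y to its left, z up, the work surface at z = 0. Lengths are in m, angles in rad, forces in N, time in s.
With the tool pointing down it reaches from about 0.3 to 1 m from the base axis. Payload 5.1 kg.
Tool frame: the origin (TCP) lies at the very end of the fingers, on their centre line; the grasp point (between the pads) lies 19 mm behind it; z points along the fingers, x is the direction in which the jaws open and shut, and the axes are right-handed (so a half turn about z gives the same grasp; the last joint's range is limited). The gripper opens to 95 mm and grips with 3 to 60 N. Pads are 20 mm wide; open, the fingers measure 119 mm over their backs; the gripper's body (75 mm by 180 mm) begins 59 mm behind the grasp point.
Start: joints at [-1.259, 0.124, 1.65, -0, 1.367, -0.083], TCP at [0.25, -0.6, 0.215] pointing down, gripper open.
Joint ranges: [-2.61, 2.61], [-1.02, 2.33], [0.03, 2.71], [-1.35, 4.49], [0.32, 2.68], [-2.91, 2.91]. Speed limits (rad/s): [2.57, 2.57, 3.14, 3.14, 3.14, 3.14].

## Interface

Orientations are given as a rotation vector (axis times angle).
In Python, from cell import arm gives the robot as it stands.
- The arm moves only by the tool send_rows, never from a script. Its argument "increments" is a list of rows, each a list of 3 entries, a list of its own where there are three numbers: the opening in per cent of the stroke, from 0 (shut) to 100 (fully open), then the shift along the tool's x, y, z in cm, then the turn, a rotation vector about the tool's x, y, z in rad. A call has 1 to 5 rows; each row is the pose to reach, as a shift and turn from the pose commanded when the call began, along the tool's axes at that moment; what a row does not reach only later rows make up. A row lasts 1/12 s, in which the tool goes at most 41.7 mm and 7.16 degrees, less where a joint would pass 70% of its speed; a pose out of reach is approached as far as the arm can. A call with a gripper value outside its range is refused whole. The fingers move at their own pace and stop on an object; "newtons" is the grip in N (left out, the last holds). Time passes only in rows, so rows that repeat a pose let the fingers close. It gives the time, the measured TCP pose, the force and the opening at its end, in the units of the state.
- arm.state(): the state, without advancing time (a new reading comes with each control period).
- arm.get_image(name): name is "scene" or "top" or "wrist"; returns (picture, depth): 420x560x3 uint8, red, green, blue; 420x560 float32, m along the optical axis (not along the pixel's ray), 0 where there is no reading.
- arm.camera_info(name): a dict with "fx", "fy", "cx", "cy" (pixels), "eye" and "rotation" of the camera in the world; the wrist camera has in their place "tool_from_camera" (4x4, takes a point from camera to tool coordinates, whose origin is the TCP and whose axes are the tool frame's). Camera axes: x right, y down, z forward; pixel columns grow to the right and rows downward; lengths in m; the calibration is good to about 2 mm. A picture is of the moment at which its call begins: read the wrist's pose just before it. camera_info takes no time and is no camera call.
- arm.job_done(): hands the job in, once; it reports no verdict.
Trained networks look in the newest picture that a camera, given by its name, has taken for a name from the list of things; names that differ only in an ending like _2 or _b are one class to them, and where a whole thing is asked for, a point or a joint stands for the part that bears it (a point fixed in the world has none). Each returns a list of dicts, best first, with "score" (0 to 1); they miss things now and then, are a little off and sometimes report something else, mostly with a low value. They report only what shows in the picture. A call takes as long as a camera call. They do not tell look-alikes from the thing itself.
- arm.cut_out(camera, target): "mask" (420x560 bool, what is visible of it).
- arm.spot_point(camera, target): "point" ([x, y, z] in m, in world coordinates, good to about 4 mm: a listed point, or the origin of a listed thing).
The state is a dict: "t": time; "joint_positions": joint angles; "qd": joint speeds; "joint_efforts": joint torques, N m; "tool_pos": TCP position; "tcp_rot": TCP orientation; "wrist_force": force on the tool from outside, world axes, zero at the start; "moment": the same for the moment, N m; "grip_width": finger opening in m.
Only numpy, scipy, OpenCV 4.12 (cv2) and the standard library are available. Lean on these libraries where they do the work, as an engineer would, in place of code of your own. Each camera call takes 0.05 s, during which the arm holds its last target. There are 200 camera calls.

## Working session

There is one attempt and no reset: what is moved stays moved. The work goes in short steps, Python scripts to look and compute and a tool call to move; the robot and the scene stay as the last step left them, time stands still between calls to the robot, and variables do not carry over. Pictures are saved under pics/ and viewed, about 8 in all and at most 12, crops included, and the job is handed in when it is done.

Besides the shell and the picture viewer there is one more tool, called by a JSON object that holds its "op" and its "data". send_rows: Moves the arm, as the interface text tells. Its arguments: {"type":"object","properties":{"increments":{"type":"array"},"newtons":{"type":"number"}},"required":["increments"]}

```bash
mkdir -p pics; ls
python3 - <<'E'
from cell import arm
import cv2,numpy as np
s=arm.state();print(s)
ims=[]
for c in("scene","top"):
    im,d=arm.get_image(c);cv2.imwrite(f"pics/{c}0.png",im[:,:,::-1]);np.save(f"pics/{c}0d.npy",d)
    print(c,arm.camera_info(c))
    for t in("red_vial","blue_vial","white_vial","cover_knob","pivot","port","feeder","chute_foot"):
        print(t,[(np.round(r["point"],4).tolist(),round(r["score"],2)) for r in arm.spot_point(c,t)])
print(arm.camera_info("wrist"))
E
```

```text
pics
{'t': 0.0, 'joint_positions': array([-1.25855230e+00,  1.24466389e-01,  1.65165549e+00,  1.91102293e-05,
        1.36745866e+00, -8.25701577e-02]), 'qd': array([ 1.33161888e-03,  1.06765879e-03, -3.07580839e-04,  1.60855538e-03,
       -9.92491362e-04, -7.58667345e-06]), 'joint_efforts': array([ 6.55605782e-04, -4.17601383e+01, -3.59936821e+01,  7.75878411e-02,
        4.91138839e-02, -1.73167432e-04]), 'tool_pos': array([ 0.24981754, -0.59939971,  0.21342303]), 'tcp_rot': array([-2.61293897e+00,  1.74192311e+00,  2.42721524e-03]), 'wrist_force': array([-0.00356286, -0.12756002, -0.15114642]), 'moment': array([ 0.00413959, -0.00668074, -0.02061988]), 'grip_width': 0.09514899647624048}
scene {'fx': 499.9965140399889, 'fy': 499.9965140399889, 'cx': 274.01678337692186, 'cy': 213.79480109696308, 'eye': array([-0.27222838,  0.63509833,  0.76042017]), 'rotation': array([-1.18624768,  2.10270118, -1.13735445])}
red_vial [([0.4484, 0.1075, -0.0007], 0.52)]
blue_vial [([0.415, 0.201, -0.0016], 0.49)]
white_vial [([0.4285, 0.2846, 0.0], 0.59)]
cover_knob [([0.4788, -0.0657, 0.1434], 0.78)
[... 944 characters left out ...]
 0.83)]
port [([0.4887, -0.0688, 0.1306], 0.76), ([0.7115, 0.385, 0.1296], 0.6)]
feeder [([0.5154, -0.0691, 0.001], 0.93), ([0.7374, 0.3856, -0.0], 0.77)]
chute_foot [([0.5427, -0.0723, 0.0266], 0.63), ([0.7717, 0.3744, 0.0269], 0.6)]
{'fx': 371.57320322419247, 'fy': 371.57320322419247, 'cx': 278.1687075765739, 'cy': 210.62100234390132, 'tool_from_camera': array([[ 9.99999663e-01, -6.77237679e-04,  4.63115237e-04,
         2.69239881e-04],
       [ 5.41760130e-04,  9.68973507e-01,  2.47164014e-01,
        -6.81577471e-02],
       [-6.16135178e-04, -2.47163680e-01,  9.68973547e-01,
        -1.69431470e-01],
       [ 0.00000000e+00,  0.00000000e+00,  0.00000000e+00,
         1.00000000e+00]])}
```

View pics/scene0.png

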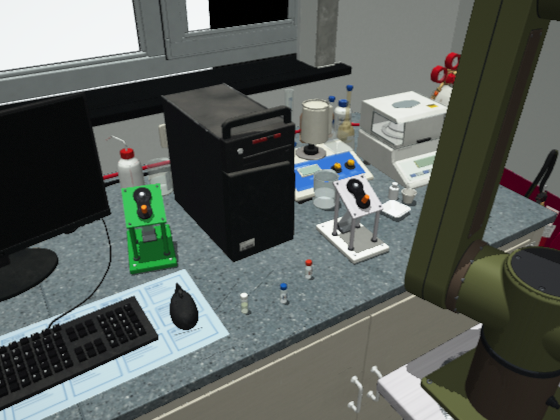

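View pics/top0.png

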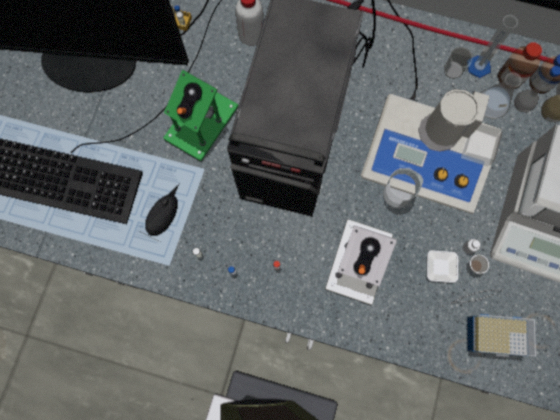

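The white feeder is at scene px (355,200) and top px (365,258). The red vial is at scene (309,268), blue at (283,293), white at (244,302). The green feeder look-alike at scene (145,215) is to be left alone. Next I'll refine the poses and view one enlarged crop.

```bash
cat > h.py <<'E'
from cell import arm
import cv2,numpy as np
from scipy.spatial.transform import Rotation as R
def T(p,r):
    M=np.eye(4);M[:3,:3]=R.from_rotvec(r).as_matrix();M[:3,3]=p;return M
def tool():
    s=arm.state();return T(s["tool_pos"],s["tcp_rot"])
def campose(c):
    i=arm.camera_info(c)
    return i,(tool()@i["tool_from_camera"] if c=="wrist" else T(i["eye"],i["rotation"]))
def cloud(c):
    i,M=campose(c);im,d=arm.get_image(c)
    v,u=np.mgrid[:420,:560]
    P=np.stack([(u-i["cx"])/i["fx"]*d,(v-i["cy"])/i["fy"]*d,d],-1)@M[:3,:3].T+M[:3,3]
    P[d<=0]=np.nan;return im,P
def proj(c,p):
    i,M=campose(c);q=(np.asarray(p)-M[:3,3])@M[:3,:3]
    return np.array([i["fx"]*q[0]/q[2]+i["cx"],i["fy"]*q[1]/q[2]+i["cy"]])
E
python3 - <<'E'
from h import *
crops=[]
for c in("top","scene"):
    im,P=cloud(c)
    m=[r for r in arm.cut_out(c,"feeder")]
    for r in m:
        k=cv2.erode(r["mask"].astype(np.uint8),np.ones((3,3)))>0
        q=P[k];q=q[~np.isnan(q[:,0])]
        if np.linalg.norm(np.median(q,0)[:2]-[.51,-.07])>.06: continue
        b=q[(q[:,2]<.022)&(q[:,2]>.010)]
        if len(b)>20: print(c,"base",len(b),cv2.minAreaRect(b[:,:2].astype(np.float32)),np.median(b[:,2]))
        rgb=im[k][~np.isnan(P[k][:,0])].astype(int)
        pl=q[(q[:,2]>.09)&(rgb.min(1)>110)]
        for _ in range(3):
            cc=pl.mean(0);n=np.linalg.svd(pl-cc)[2][2];e=(pl-cc)@n;pl=pl[abs(e)<max(.003,1.5*e.std())]
        n*=np.sign(n[2]);print(c,"plate",len(pl),cc,n,"yaw",np.arctan2(-n[1],-n[0]))
    g=P.reshape(-1,3);w=(g[:,0]>.25)&(g[:,0]<.9)&(abs(g[:,1])<.45)&(g[:,2]>.02)&(g[:,2]<.7)
    H=np.zeros((13,18));np.maximum.at(H,(((g[w,0]-.25)/.05).astype(int),((g[w,1]+.45)/.05).astype(int)),g[w,2]);print((H*100).astype(int))
    for r in arm.spot_point(c,"cover_knob"): print(r["point"],r["score"])
    u,v=proj(c,[.49,.02,.08]).astype(int); x=im[max(v-70,0):v+70,u-70:u+70];crops.append(cv2.resize(x,(400,400),interpolation=2))
cv2.imwrite("pics/crop1.png",np.hstack(crops)[:,:,::-1])
E
```

```text
top base 1245 ((0.5138115882873535, -0.07044701278209686), (0.1061505600810051, 0.1666146069765091), 87.8231430053711) 0.01567142458799431
top plate 1244 [ 0.50659741 -0.0690799   0.14134321] [-0.49846796  0.01880765  0.86670408] yaw -0.03771301547587653
[[ 0  0  0  0  0  0  0  0  0  0  0  0  0  0  0  0  0  0]
 [ 0  0  0  0  0  0  0  0  0  0  0  0  0  0  0  0  0  0]
 [ 5  8  8  0  0  0  0  0  0  0  0  0  0  0  0  0  0  0]
 [ 8  8  8  0  0  0  2  2  2  0  4  5  5  5  5  0  3  3]
 [ 8  8  8  0  0  0 14 16 13  0  5  5  0  0  0  0  3  3]
 [ 0  0  0  2  0  0 17 17 16  0  0  0  0  0  0  0  4  3]
 [ 3  0  3  2  0  0 16 16 16  0 36 36 36 36  0  0  2  0]
 [ 6  6  5  3  0  0  0  0  0  0 36 36 36 36  0  0  0  0]
 [20 20  0  5  4  9  9  9  4  0 32 32 32 32  0 12 16 15]
 [20 20  0  8  8  9  9  9  6  0 32 32 32 32  0 16 16 15]
 [ 0 20  0 13 12 25 25  8  8  0 32 32 32 32  0 17 17 16]
 [ 0 20  0 12 25 25 25  9  9  0 32 32 32 32  0  2  2 31]
 [ 0 20  8 13 23 25 25  9  9  0 32 32 32 32  0  0  0 31]]
[0.7007, 0.3922, 0.1463] 0.83
[0.4829, -0.0699, 0.1475] 0.75
scene base 1283 ((0.5125578045845032, -0.0
[... 323 characters left out ...]
0  0  0  0]
 [ 0  0  0  0  0  0  0  0  0  0  0  0  0  0  0  0  0  0]
 [ 0  0  0  0  0  0  2  2  0  0  4  5  5  5  5  0  3  3]
 [ 0  0  0  0  0  0 14 16 13  0  0  5  0  0  0  0  3  3]
 [ 0  0  0  0  0  0 16 17 16  0  0  0  0  0  0  0  4  3]
 [ 3  3  3  0  0  0 16 16 16  0 36 36 36 36  0  0  2  0]
 [ 6  6  5  5  0  0  0  0  0  0 36 36 36 36  0  0  2  0]
 [20 20  5  4  0  9  9  9  4  0 32 31 32 32  0 13 16 13]
 [20 20  0  8  8  9  9  9  6  0 32 32 32 32  0 16 16 15]
 [20 20  0 13 12 25 25  8  0  0 32 32 32 32  0 16 17 16]
 [20 20  0 13 25 25 25  8  0  0 32 32 32 32  0  0  2 38]
 [20 20  0 12 23 25 24  0  0  0 32 32 32 32  0  0  0 38]]
[0.4756, -0.0671, 0.1448] 0.97
[0.7027, 0.3892, 0.1471] 0.84
```

View pics/crop1.png

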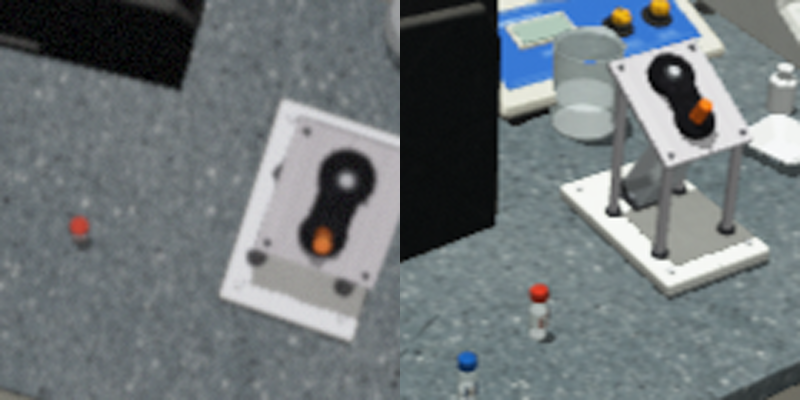

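Crop confirmed: the white feeder carries the orange knob at crop px (322,243). The red vial stands alone at (80,228) in the top half and (540,310) in the scene half. Feeder is about (0.514,-0.070) with yaw -0.04. First I move to 10 cm above the port along the plate normal.

```bash
cat >> h.py <<'E'
F=dict(x=.514,y=-.070,yaw=-.042)
def feeder(): return T([F["x"],F["y"],0],[0,0,F["yaw"]])
def fw(p): return (feeder()@np.r_[p,1])[:3]
n_=np.array([-.5,0,.866]);u_=np.array([.866,0,.5]);y_=np.array([0,1.,0]);port_=np.array([-.03,0,.13])
def plate(u,y,h): return fw(port_+u*u_+y*y_+h*n_)
def Rplate(phi=0):   # tool x=-y, tool y=-u, tool z=-n ; turned by cover angle phi about n (+ = knob to -y)
    B=np.stack([-y_,-u_,-n_],1); B=R.from_rotvec(n_*-phi).as_matrix()@B if 0 else R.from_rotvec(-phi*n_).as_matrix()@B
    return feeder()[:3,:3]@B
def Rdown(yaw=-.042):
    return R.from_rotvec([0,0,yaw]).as_matrix()@np.array([[0,-1,0],[-1,0,0],[0,0,-1.]])
def delta(p,Rm):
    s=arm.state();M=T(s["tool_pos"],s["tcp_rot"]);
    d=M[:3,:3].T@(np.asarray(p)-M[:3,3])*100;r=R.from_matrix(M[:3,:3].T@Rm).as_rotvec()
    print("t",round(s["t"],2),"shift cm",np.round(d,2).tolist(),"turn",np.round(r,3).tolist(),"F",np.round(s["wrist_force"],1),"w",round(s["grip_width"],4))
    q=s["joint_positions"];print("q",np.round(q,2))
E
python3 - <<'E'
from h import *
print(plate(0,0,.1),Rplate()[:,2]);delta(plate(0,0,.1),Rplate())
E
```

```text
[ 0.43407055 -0.06664099  0.2166    ] [ 0.49955906 -0.02099383 -0.866     ]
t 1.2 shift cm [-42.15, -37.51, -0.19] turn [0.515, 0.114, 0.427] F [0.8 0.5 0.7] w 0.095
q [-1.26  0.12  1.65 -0.    1.37 -0.08]
```

{"op": "send_rows", "data": {"increments": [[60,[-42.15,-37.5,-2],[0.515,0.114,0.427]],[60,[-42.15,-37.5,-2],[0.515,0.114,0.427]],[60,[-42.15,-37.5,-2],[0.515,0.114,0.427]],[60,[-42.15,-37.5,-2],[0.515,0.114,0.427]],[60,[-42.15,-37.5,-2],[0.515,0.114,0.427]]]}}

```text
t: 1.62
tool_pos: [0.3185, -0.4022, 0.2226]
tcp_rot: [-1.942, 1.964, -0.496]
wrist_force: [-0.1, -0.1, 1.5]
grip_width: 0.0674
```

```bash
sed -i 's/B=R.from_rotvec(n_\*-phi).*$/B=R.from_rotvec(phi*n_).as_matrix()@B/' h.py; grep -n "rotvec(phi" h.py
python3 - <<'E'
from h import *
delta(plate(0,0,.1),Rplate())
E
```

```text
25:    B=np.stack([-y_,-u_,-n_],1); B=R.from_rotvec(phi*n_).as_matrix()@B
t 1.62 shift cm [-33.71, -9.67, 5.52] turn [0.036, 0.008, 0.029] F [-0.1 -0.1  1.5] w 0.0674
q [-1.27 -0.35  2.13  0.49  1.23  0.18]
```

{"op": "send_rows", "data": {"increments": [[60,[-33.7,-9.7,5.5],[0.036,0.008,0.029]],[60,[-33.7,-9.7,5.5],[0.036,0.008,0.029]],[60,[-33.7,-9.7,5.5],[0.036,0.008,0.029]],[60,[-33.7,-9.7,5.5],[0.036,0.008,0.029]],[60,[-33.7,-9.7,5.5],[0.036,0.008,0.029]]]}}

```text
t: 2.03
tool_pos: [0.3848, -0.2046, 0.2184]
tcp_rot: [-1.895, 1.971, -0.526]
wrist_force: [0.4, -0.4, 0.1]
grip_width: 0.057
```

Run:
```python
from h import *
delta(plate(0,0,.1),Rplate())
```

```text
t 2.03 shift cm [-13.98, -3.72, 2.31] turn [0.004, -0.0, 0.003] F [ 0.4 -0.4  0.1] w 0.057
q [-0.86 -0.73  2.38  0.41  1.16  0.64]
```

{"op": "send_rows", "data": {"increments": [[40,[-14,-3.7,2.3],[0.004,0,0.003]],[40,[-14,-3.7,2.3],[0.004,0,0.003]],[40,[-14,-3.7,2.3],[0.004,0,0.003]],[40,[-14,-3.7,2.3],[0.004,0,0.003]],[40,[-14,-3.7,2.3],[0.004,0,0.003]]]}}

```text
t: 2.45
tool_pos: [0.4343, -0.0632, 0.2169]
tcp_rot: [-1.899, 1.96, -0.525]
wrist_force: [1.8, -0.5, 0.0]
grip_width: 0.0387
```

Run:
```python
from h import *
delta(plate(0,0,.1),Rplate())
im,P=cloud("wrist")
inv=np.linalg.inv(feeder())
def loc(p):
    q=(inv@np.r_[p,1])[:3]-port_; return np.round([q@u_*1e3,q[1]*1e3,q@n_*1e3],1).tolist()
for t in("cover_knob","pivot","port","feeder"):
    for r in arm.spot_point("wrist",t)[:2]: print(t,np.round(r["point"],4).tolist(),round(r["score"],2),"u,y,h mm",loc(r["point"]))
# colour/depth measures
hsv=cv2.cvtColor(im,cv2.COLOR_RGB2HSV)
k=(hsv[...,0]>4)&(hsv[...,0]<20)&(hsv[...,1]>150)&(hsv[...,2]>90)
q=np.array([loc(p) for p in P[k] if not np.isnan(p[0])]);q=q[q[:,2]>26];print("knob top",len(q),np.median(q,0),q.min(0),q.max(0))
w=(im.min(2)>130);L=(P.reshape(-1,3)-feeder()[:3,3])@feeder()[:3,:3]-port_
h=L@n_;s=w.ravel()&(abs(h)<.006)&(abs(L[:,1])<.06)&(abs(L@u_-.02)<.09)
X=L[s];c=X.mean(0);nn=np.linalg.svd(X-c)[2][2];print("plate h",np.median(h[s])*1e3,"n",nn*np.sign(nn[2]),len(X))
uv=np.stack([X@u_,X[:,1]],1).astype(np.float32);print(cv2.minAreaRect(uv), np.percentile(uv,[.5,99.5],axis=0))
cv2.imwrite("pics/w1.png",im[:,:,::-1])
```

```text
t 2.45 shift cm [0.34, 0.02, 0.02] turn [-0.0, 0.006, 0.009] F [ 1.8 -0.5  0. ] w 0.0387
q [-0.38 -0.79  2.41  0.2   1.04  1.16]
cover_knob [0.4749, -0.0672, 0.1463] 0.86 u,y,h mm [0.2, 1.2, 18.7]
pivot [0.5262, -0.0706, 0.1511] 0.83 u,y,h mm [47.1, -0.1, -2.8]
pivot [0.4897, -0.0685, 0.1298] 0.33 u,y,h mm [4.8, 0.5, -3.0]
port [0.4894, -0.0723, 0.1282] 0.57 u,y,h mm [3.9, -3.3, -4.3]
feeder [0.5167, -0.0683, 0.0035] 0.7 u,y,h mm [-35.0, 1.8, -125.9]
knob top 232 [ 2.5  0.1 29.1] [ -3.5 -18.4  26.1] [ 33.   23.2 197.1]
plate h -1.77112691540826 n [-0.50045763  0.00200182  0.86575872] 11735
((0.02423131838440895, -0.0024607516825199127), (0.09042517095804214, 0.10543793439865112), 89.87773132324219) [[-0.02753734 -0.04703066]
 [ 0.07665717  0.04233607]]
```

View pics/w1.png

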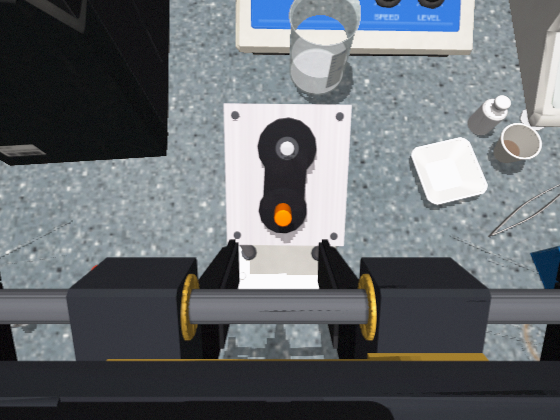

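The wrist view shows the white plate with the hub pin head at (287,148), the orange knob at (283,213), and the fingers below at (225,270) and (340,270). The arm was still settling, so I'll remeasure at rest.

```bash
cat > meas.py <<'E'
from h import *
def meas(save=None):
    im,P=cloud("wrist")
    L=(P-feeder()[:3,3])@feeder()[:3,:3]-port_
    u,y,h=L@u_*1e3,L[...,1]*1e3,L@n_*1e3
    s=(im.min(2)>130)&(abs(h)<6)&(abs(y)<60)&(abs(u-20)<90)
    print("plate h",np.median(h[s]),"rect",cv2.minAreaRect(np.stack([u[s],y[s]],1).astype(np.float32)))
    hsv=cv2.cvtColor(im,cv2.COLOR_RGB2HSV)
    k=(hsv[...,0]>4)&(hsv[...,0]<20)&(hsv[...,1]>150)&(hsv[...,2]>90)&(abs(y)<70)&(h>25)&(h<36)
    if k.sum(): print("knob top",k.sum(),np.median(u[k]),np.median(y[k]),np.median(h[k]))
    p=(im.min(2)>90)&(h>8)&(h<18)&(abs(u-45)<12)&(abs(y)<15)
    if p.sum(): print("pin head",p.sum(),np.median(u[p]),np.median(y[p]),np.median(h[p]))
    if save: cv2.imwrite(save,im[:,:,::-1])
if __name__=="__main__":
    meas(); delta(plate(0,0,.1),Rplate())
E
python3 meas.py
```

```text
plate h -1.8127378300475172 rect ((24.20934295654297, -2.329143524169922), (90.2710952758789, 104.42469024658203), 89.87246704101562)
knob top 227 2.4838059803417716 0.26631893618040886 29.14492663457195
pin head 251 47.50130987551997 -1.7497578653497485 10.508631161721707
t 2.75 shift cm [-0.26, -0.05, 0.01] turn [0.001, -0.0, -0.001] F [ 0.1 -0.3 -0.1] w 0.038
q [-0.4  -0.79  2.41  0.2   1.04  1.16]
```

```bash
sed -i 's/F=dict.*/F=dict(x=.517,y=-.072,yaw=-.042)/' h.py
python3 - <<'E'
from h import *
delta(plate(0,.002,.015),Rplate())
E
```

```text
t 2.75 shift cm [-0.27, -0.33, 8.66] turn [0.001, -0.0, -0.001] F [ 0.1 -0.3 -0.1] w 0.038
q [-0.4  -0.79  2.41  0.2   1.04  1.16]
```

{"op": "send_rows", "data": {"increments": [[40,[-0.27,-0.33,2.5],[0,0,0]],[40,[-0.27,-0.33,5],[0,0,0]],[30,[-0.27,-0.33,8],[0,0,0]],[28,[-0.27,-0.33,8.6],[0,0,0]],[28,[-0.27,-0.33,8.6],[0,0,0]]]}}

```text
t: 3.17
tool_pos: [0.4781, -0.0675, 0.1404]
tcp_rot: [-1.893, 1.976, -0.519]
wrist_force: [0.3, -0.1, -0.1]
grip_width: 0.028
```

Run:
```python
from h import *
delta(plate(0,.002,.015),Rplate())
im,P=cloud("wrist");cv2.imwrite("pics/w2.png",im[:,:,::-1])
```

```text
t 3.17 shift cm [0.08, -0.27, -0.15] turn [0.007, 0.002, -0.001] F [ 0.3 -0.1 -0.1] w 0.028
q [-0.34 -0.56  2.42  0.21  0.8   1.16]
```

View pics/w2.png

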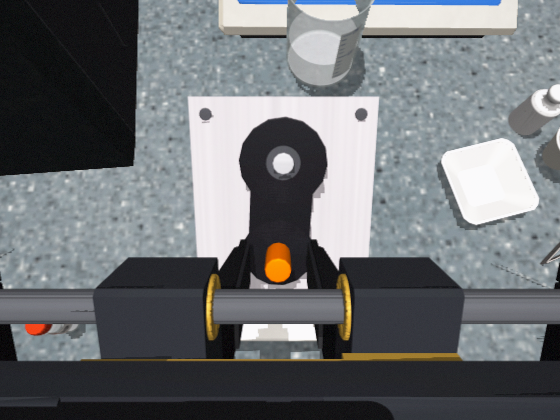

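The knob at (278,262) sits between the two fingers. I'll feel towards -y (tool +x) first.

{"op": "send_rows", "data": {"increments": [[28,[0.6,-0.2,-0.1],[0,0,0]],[28,[1.2,-0.2,-0.1],[0,0,0]],[28,[1.6,-0.2,-0.1],[0,0,0]],[28,[2.0,-0.2,-0.1],[0,0,0]],[28,[2.0,-0.2,-0.1],[0,0,0]]]}}

```text
t: 3.63
tool_pos: [0.4805, -0.0881, 0.147]
tcp_rot: [-1.89, 1.97, -0.53]
wrist_force: [0.2, -0.1, -0.1]
grip_width: 0.027
```

{"op": "send_rows", "data": {"increments": [[28,[0.3,0,0.3],[0,0,0]],[28,[0.6,0,0.3],[0,0,0]],[28,[0.9,0,0.3],[0,0,0]]]}}

```text
t: 3.88
tool_pos: [0.4814, -0.0959, 0.143]
tcp_rot: [-1.891, 1.969, -0.527]
wrist_force: [1.5, 1.9, 0.1]
grip_width: 0.0267
```

Run:
```python
from h import *
delta(plate(0.005,-.028,.016),Rplate())
im,P=cloud("wrist");cv2.imwrite("pics/w3.png",im[:,:,::-1])
```

```text
t 3.88 shift cm [0.26, -0.25, -0.25] turn [0.0, 0.002, 0.001] F [1.5 1.9 0.1] w 0.0267
q [-0.42 -0.54  2.4   0.26  0.81  1.06]
```

View pics/w3.png

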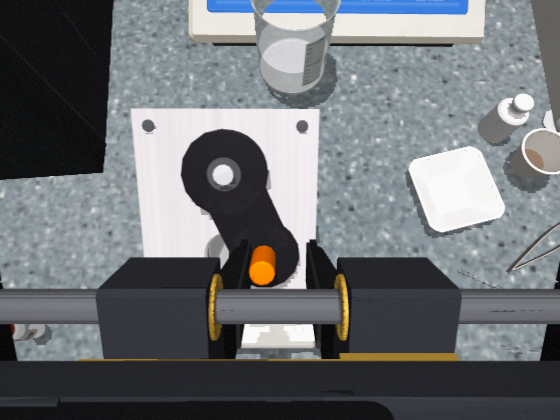

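The cover swung from centre to about 0.4 rad: hub pin at (223,175), knob at (263,265), port edge showing at (215,245). Force is only about 2 N, so -y is the free side. I'll continue along the arc.

```bash
cat > arc.py <<'E'
from h import *
import sys
def arc(psis,rots,h=.016):
    M=tool()
    for p,r in zip(psis,rots):
        q=plate(.045-.045*np.cos(p),-.045*np.sin(p),h);D=np.linalg.inv(M)@np.r_[np.c_[Rplate(r),q],[[0,0,0,1]]]
        print(np.round(D[:3,3]*100,2).tolist(),np.round(R.from_matrix(D[:3,:3]).as_rotvec(),2).tolist())
arc(eval(sys.argv[1]),eval(sys.argv[2]))
E
python3 arc.py "[.7,.8,.9,1.0,1.1]" "[.11,.22,.33,.44,.55]"
```

```text
[0.32, -0.81, -0.24] [0.0, 0.0, -0.11]
[0.64, -1.11, -0.24] [0.0, 0.0, -0.22]
[0.94, -1.45, -0.25] [0.0, 0.0, -0.33]
[1.2, -1.82, -0.25] [0.0, 0.0, -0.44]
[1.43, -2.21, -0.25] [0.0, 0.0, -0.55]
```

{"op": "send_rows", "data": {"increments": [[28,[0.32,-0.81,-0.2],[0,0,-0.11]],[28,[0.64,-1.11,-0.2],[0,0,-0.22]],[28,[0.94,-1.45,-0.2],[0,0,-0.33]],[28,[1.2,-1.82,-0.2],[0,0,-0.44]],[28,[1.43,-2.21,-0.2],[0,0,-0.55]]]}}

```text
t: 4.35
tool_pos: [0.4985, -0.1107, 0.1552]
tcp_rot: [-2.437, 1.421, -0.664]
wrist_force: [0.8, 2.6, 1.1]
grip_width: 0.0266
```

```bash
python3 arc.py "[1.2,1.3,1.4,1.5,1.55]" "[.66,.77,.88,1,1.1]";python3 -c "
from h import *
delta(plate(.045-.045*np.cos(1.1),-.045*np.sin(1.1),.016),Rplate(.55))"
```

```text
[0.46, -0.27, -0.08] [0.0, 0.0, -0.1]
[0.81, -0.55, -0.08] [0.0, 0.0, -0.21]
[1.13, -0.88, -0.08] [0.0, 0.0, -0.32]
[1.41, -1.23, -0.08] [-0.0, 0.0, -0.44]
[1.54, -1.41, -0.08] [-0.0, 0.0, -0.54]
t 4.35 shift cm [0.09, -0.02, -0.08] turn [0.001, 0.003, 0.007] F [0.8 2.6 1.1] w 0.0266
q [-0.44 -0.49  2.34  0.27  0.81  0.48]
```

{"op": "send_rows", "data": {"increments": [[28,[0.46,-0.27,-0.08],[0,0,-0.1]],[28,[0.81,-0.55,-0.08],[0,0,-0.21]],[28,[1.13,-0.88,-0.08],[0,0,-0.32]],[28,[1.41,-1.23,-0.08],[0,0,-0.44]],[28,[1.54,-1.41,-0.08],[0,0,-0.54]]]}}

```text
t: 4.77
tool_pos: [0.5151, -0.117, 0.1654]
tcp_rot: [-2.835, 0.747, -0.762]
wrist_force: [-1.2, 2.1, 0.5]
grip_width: 0.0266
```

```bash
python3 -c "
from h import *
delta(plate(.045-.045*np.cos(1.5),-.045*np.sin(1.5),.016),Rplate(1.1))
for r in arm.spot_point('top','cover_knob'):pass
im,P=cloud('top')
for r in arm.spot_point('top','cover_knob'):
    q=np.linalg.inv(feeder())@np.r_[r['point'],1];q=q[:3]-port_;print(r['score'],q@u_,q[1],q@n_, 'ang',np.arctan2(-q[1],.045-q@u_))
"
```

```text
t 4.77 shift cm [-0.17, 0.07, -0.03] turn [-0.001, 0.004, -0.003] F [-1.2  2.1  0.5] w 0.0266
q [-0.43 -0.44  2.3   0.27  0.82 -0.05]
0.68 0.1762911909307117 0.4706003625723154 -0.0826170044634594 ang -1.8428650490655363
0.67 0.038402127667561854 -0.04248608999986277 0.01835726531895966 ang 1.4167320758799102
```

Cover is at about 1.4 rad. I'll back off the contact and retreat along the normal.

{"op": "send_rows", "data": {"increments": [[30,[-0.4,0.3,0],[0,0,0]],[30,[-0.4,0.3,-3],[0,0,0]],[40,[-0.4,0.3,-7],[0,0,0.1]],[60,[-0.4,0.3,-11],[0,0,0.22]],[60,[-0.4,0.3,-12],[0,0,0.34]]]}}

```text
t: 5.33
tool_pos: [0.4514, -0.1167, 0.2752]
tcp_rot: [-2.589, 1.201, -0.721]
wrist_force: [0.2, 0.1, 1.4]
grip_width: 0.0435
```

```bash
python3 -c "
from h import *
delta([.43,.06,.25],Rdown())
delta(plate(0,0,.15),Rplate())
"
```

```text
t 5.33 shift cm [-15.46, -9.15, 0.64] turn [-0.506, -0.202, 0.726] F [0.2 0.1 1.4] w 0.0435
q [-0.51 -0.71  2.28  0.26  1.11  0.29]
t 5.33 shift cm [-6.43, -0.03, -0.8] turn [-0.007, -0.007, 0.745] F [0.2 0.1 1.4] w 0.0435
q [-0.51 -0.71  2.28  0.26  1.11  0.29]
```

{"op": "send_rows", "data": {"increments": [[60,[-6.4,0,-0.8],[0,0,0.745]],[60,[-6.4,0,-0.8],[0,0,0.745]],[60,[-6.4,0,-0.8],[0,0,0.745]],[60,[-6.4,0,-0.8],[0,0,0.745]],[60,[-6.4,0,-0.8],[0,0,0.745]]]}}

```text
t: 5.75
tool_pos: [0.411, -0.067, 0.253]
tcp_rot: [-2.022, 1.861, -0.562]
wrist_force: [0.1, 0.2, -0.1]
grip_width: 0.057
```

{"op": "send_rows", "data": {"increments": [[80,[0,0,0],[0,0,0.13]],[100,[0,0,0],[0,0,0.13]],[100,[0,0,0],[0,0,0.13]]]}}

```text
t: 6.0
tool_pos: [0.4112, -0.0673, 0.2529]
tcp_rot: [-1.894, 1.968, -0.528]
wrist_force: [-0.4, 0.1, 0.6]
grip_width: 0.0718
```

Run:
```python
from meas import *
meas("pics/w4.png")
for t in("port","pivot","cover_knob"):
    for r in arm.spot_point("wrist",t)[:2]:
        q=(np.linalg.inv(feeder())@np.r_[r["point"],1])[:3]-port_;print(t,r["score"],np.round([q@u_*1e3,q[1]*1e3,q@n_*1e3],1))
delta([.43,.108,.22],Rdown())
print(proj("wrist",plate(0,0,0)))
```

```text
plate h -0.2639912546096067 rect ((21.642297744750977, -0.539886474609375), (105.01835632324219, 90.39557647705078), 0.011781065724790096)
knob top 167 35.227206154421395 -44.39036514064373 30.66299573234808
pin head 238 45.00504391149549 -0.2613785160626865 11.43666622698697
port 0.6 [ 2.2  2.6 -2.1]
pivot 0.86 [44.2 -0.5 -1.3]
cover_knob 0.83 [ 32.4 -42.   19. ]
t 6.2 shift cm [-17.59, 0.61, 3.44] turn [-0.523, 0.0, 0.003] F [ 0.   0.5 -0.3] w 0.0873
q [-0.43 -0.87  2.39  0.21  1.15  1.15]
[277.68144339 192.38604499]
```

View pics/w4.png

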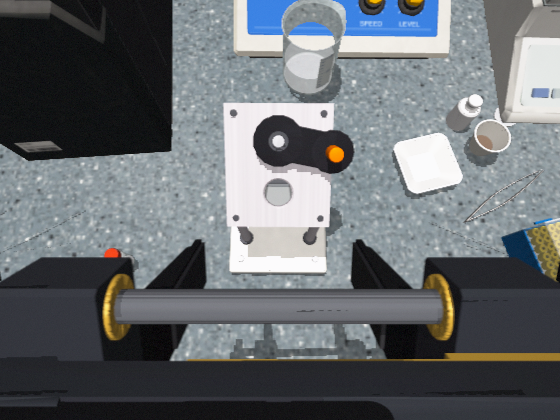

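Port is fully bare at (278,192), and the model predicted (277.7,192.4). The cover arm is turned right with the knob at (336,155), about 1.35 rad. Now to the red vial.

```bash
python3 -c "
from h import *
delta([.395,.108,.20],Rdown())
"
```

```text
t 6.2 shift cm [-17.45, 4.64, 3.42] turn [-0.523, 0.0, 0.003] F [ 0.   0.5 -0.3] w 0.0873
q [-0.43 -0.87  2.39  0.21  1.15  1.15]
```

{"op": "send_rows", "data": {"increments": [[100,[-17.45,4.6,3.4],[-0.523,0,0.003]],[100,[-17.45,4.6,3.4],[-0.523,0,0.003]],[100,[-17.45,4.6,3.4],[-0.523,0,0.003]],[100,[-17.45,4.6,3.4],[-0.523,0,0.003]],[100,[-17.45,4.6,3.4],[-0.523,0,0.003]]]}}

```text
t: 6.62
tool_pos: [0.3959, 0.1115, 0.1991]
tcp_rot: [2.175, -2.26, -0.009]
wrist_force: [-0.0, -0.0, -0.1]
grip_width: 0.0949
```

{"op": "send_rows", "data": {"increments": [[100,[0,0,0],[0,0,0]],[100,[0,0,0],[0,0,0]]]}}

```text
t: 6.78
tool_pos: [0.3954, 0.1088, 0.1997]
tcp_rot: [2.176, -2.263, -0.003]
wrist_force: [-0.3, 0.2, 0.3]
grip_width: 0.095
```

```bash
cat > vial.py <<'E'
from h import *
def vial():
    im,P=cloud("wrist")
    for r in arm.spot_point("wrist","red_vial"): print("spot",np.round(r["point"],4),round(r["score"],2))
    hsv=cv2.cvtColor(im,cv2.COLOR_RGB2HSV)
    k=((hsv[...,0]<6)|(hsv[...,0]>174))&(hsv[...,1]>150)&(hsv[...,2]>80)
    q=P[k];ok=np.linalg.norm(q[:,:2]-[.45,.108],axis=1)<.04;q=q[ok]
    t=q[q[:,2]>np.percentile(q[:,2],95)-.004]
    print("cap top",len(t),t.mean(0),t.min(0),t.max(0), (t.min(0)+t.max(0))/2)
    return im
im=vial();cv2.imwrite("pics/w5.png",im[:,:,::-1])
delta([.45,.108,.10],Rdown())
E
python3 vial.py
```

```text
cap top 40 [0.4528643  0.10466404 0.0473827 ] [0.44584586 0.09818381 0.04614712] [0.45996345 0.11187596 0.04909158] [0.45290465 0.10502988 0.04761935]
t 6.88 shift cm [-0.27, -5.44, 10.09] turn [-0.001, 0.001, -0.001] F [-0.2  0.2 -0.1] w 0.0951
q [ 0.13 -0.44  2.17  0.    1.41  1.75]
```

View pics/w5.png

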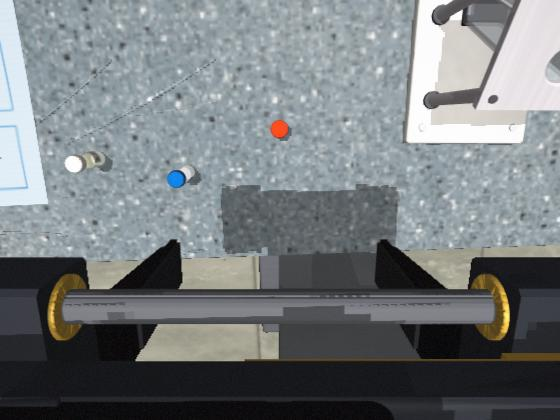

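Red cap at (280,129), blue at (177,178), white at (75,163), all standing. I'll take the cap centroid precisely.

```bash
sed -i 's/<6)|(hsv\[...,0\]>174)/<12)|(hsv[...,0]>172)/' vial.py; python3 vial.py
```

```text
spot [0.4535 0.1107 0.    ] 0.6
spot [0.4159 0.2002 0.0017] 0.48
cap top 233 [0.45273413 0.10525892 0.04779336] [0.44553846 0.09847018 0.04587839] [0.45979627 0.11221514 0.0496934 ] [0.45266737 0.10534266 0.0477859 ]
t 6.98 shift cm [-0.32, -5.41, 10.15] turn [-0.002, 0.001, -0.002] F [-0.  -0.  -0.1] w 0.095
q [ 0.13 -0.44  2.17  0.    1.41  1.75]
```

{"op": "send_rows", "data": {"increments": [[70,[-0.17,-3,3],[0,0,0]],[60,[-0.17,-5.66,6],[0,0,0]],[50,[-0.17,-5.66,10],[0,0,0]],[45,[-0.17,-5.66,10],[0,0,0]],[45,[-0.17,-5.66,10],[0,0,0]]]}}

```text
t: 7.4
tool_pos: [0.4503, 0.1063, 0.0991]
tcp_rot: [2.169, -2.268, -0.005]
wrist_force: [0.0, 1.1, 0.5]
grip_width: 0.0671
```

```bash
python3 -c "
from h import *
delta([.4527,.1062,.017],Rdown())
im,P=cloud('wrist');cv2.imwrite('pics/w6.png',im[:,:,::-1])"
```

```text
t 7.4 shift cm [-0.0, -0.28, 8.21] turn [0.005, 0.0, -0.002] F [0.  1.1 0.5] w 0.0671
q [ 0.12 -0.2   2.16  0.    1.18  1.73]
```

{"op": "send_rows", "data": {"increments": [[45,[0,-0.25,3],[0,0,0]],[45,[0,-0.25,6],[0,0,0]],[45,[0,-0.25,8.2],[0,0,0]],[45,[0,-0.25,8.2],[0,0,0]],[45,[0,-0.25,8.2],[0,0,0]]]}}

```text
t: 7.87
tool_pos: [0.4554, 0.1074, 0.0205]
tcp_rot: [-2.172, 2.267, -0.001]
wrist_force: [-0.3, -0.2, 0.0]
grip_width: 0.0431
```

```bash
python3 -c "
from h import *
delta([.4527,.1062,.017],Rdown())"
```

```text
t 7.87 shift cm [0.13, 0.27, 0.35] turn [-0.002, 0.001, -0.001] F [-0.3 -0.2  0. ] w 0.0431
q [ 0.12 -0.07  2.2   0.    1.01  1.73]
```

{"op": "send_rows", "data": {"increments": [[45,[0.1,0.2,0.3],[0,0,0]],[45,[0.1,0.2,0.3],[0,0,0]],[5,[0.1,0.2,0.3],[0,0,0]],[5,[0.1,0.2,0.3],[0,0,0]],[5,[0.1,0.2,0.3],[0,0,0]]], "newtons": 8}}

```text
t: 8.28
tool_pos: [0.4532, 0.1067, 0.0166]
tcp_rot: [-2.172, 2.267, -0.0]
wrist_force: [0.6, -0.6, 0.3]
grip_width: 0.0282
```

{"op": "send_rows", "data": {"increments": [[5,[0,0,0],[0,0,0]],[5,[0,0,0],[0,0,0]],[5,[0,0,0],[0,0,0]],[5,[0,0,0],[0,0,0]]]}}

```text
t: 8.62
tool_pos: [0.4526, 0.1066, 0.0158]
tcp_rot: [-2.173, 2.268, 0.001]
wrist_force: [0.2, 0.5, 2.5]
grip_width: 0.0155
```

Gripped at 15.5 mm, which matches the vial's diameter. Lift straight up.

{"op": "send_rows", "data": {"increments": [[5,[0,0,-2],[0,0,0]],[5,[0,0,-6],[0,0,0]],[5,[0,0,-10],[0,0,0]],[5,[0,0,-14],[0,0,0]],[5,[0,0,-18],[0,0,0]]]}}

```text
t: 9.03
tool_pos: [0.4519, 0.1063, 0.1971]
tcp_rot: [2.174, -2.268, -0.002]
wrist_force: [1.2, 0.0, -0.8]
grip_width: 0.0157
```

{"op": "send_rows", "data": {"increments": [[5,[0,3,-6],[0,0,0]],[5,[0,5,-8],[0,0,0]],[5,[0,5,-8],[0,0,0]]]}}

```text
t: 9.28
tool_pos: [0.403, 0.1089, 0.2824]
tcp_rot: [-2.168, 2.262, -0.007]
wrist_force: [0.6, 0.1, 0.4]
grip_width: 0.0156
```

```bash
python3 -c "
from h import *
delta(plate(0,-.0005,.08),Rplate())"
```

```text
t 9.28 shift cm [17.67, -5.07, 8.3] turn [0.515, 0.003, -0.001] F [0.6 0.1 0.4] w 0.0156
q [ 0.13 -0.46  2.05  0.    1.54  1.75]
```

{"op": "send_rows", "data": {"increments": [[5,[4,0,0],[0.11,0,0]],[5,[8,0,0],[0.22,0,0]],[5,[12,-1,2],[0.33,0,0]],[5,[16,-3,5],[0.44,0,0]],[5,[17.6,-5,8],[0.515,0,0]]]}}

```text
t: 9.7
tool_pos: [0.4397, -0.0652, 0.2064]
tcp_rot: [-1.888, 1.974, -0.534]
wrist_force: [0.3, 0.9, -0.8]
grip_width: 0.0156
```

{"op": "send_rows", "data": {"increments": [[5,[0,0,0],[0,0,0]],[5,[0,0,0],[0,0,0]]]}}

```text
t: 9.87
tool_pos: [0.437, -0.0631, 0.2003]
tcp_rot: [-1.894, 1.985, -0.512]
wrist_force: [0.3, 0.1, 0.2]
grip_width: 0.0154
```

Run:
```python
from h import *
delta(plate(0,-.0005,.08),Rplate())
im,P=cloud("wrist");ims,_=cloud("scene")
u,v=proj("scene",plate(0,0,.06)).astype(int)
c=cv2.resize(ims[v-70:v+70,u-70:u+70],(420,420),interpolation=2)
cv2.imwrite("pics/c7.png",np.hstack([c,cv2.resize(im[120:300,190:370],(380,420))])[:,:,::-1])
M=tool();print("tool z",M[:3,2])
for r in arm.spot_point("scene","red_vial"):
    q=(np.linalg.inv(M)@np.r_[r["point"],1])[:3];print("vial in tool cm",q*100,r["score"])
```

```text
t 9.87 shift cm [0.59, -0.85, 0.58] turn [0.016, 0.001, -0.005] F [0.3 0.1 0.2] w 0.0154
q [-0.37 -0.76  2.42  0.19  1.01  1.18]
tool z [ 0.49247673 -0.02013996 -0.87009255]
vial in tool cm [-0.13404686  0.13519032  1.63889023] 0.56
vial in tool cm [ 0.5728972  -0.40811756  8.76134393] 0.28
```

View pics/c7.png

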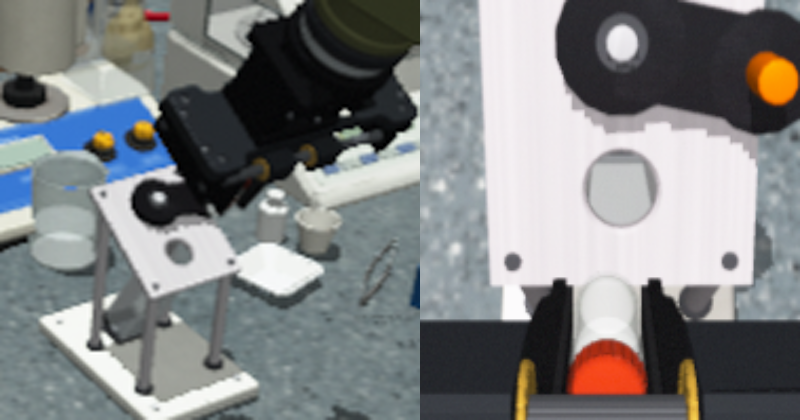

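The vial is held coaxially with its base about 16 mm beyond the fingertips (right crop (605,340)), and the bare port is ahead at (620,188). Closing in with alignment.

{"op": "send_rows", "data": {"increments": [[5,[0.59,-0.85,1],[0.016,0,-0.005]],[5,[0.59,-0.85,2.5],[0.016,0,-0.005]],[5,[0.59,-0.85,4.5],[0.016,0,-0.005]],[5,[0.59,-0.85,5.6],[0.016,0,-0.005]],[5,[0.59,-0.85,5.6],[0.016,0,-0.005]]]}}

```text
t: 10.43
tool_pos: [0.4746, -0.0683, 0.1597]
tcp_rot: [-1.894, 1.961, -0.531]
wrist_force: [-0.7, -0.2, -0.2]
grip_width: 0.0153
```

{"op": "send_rows", "data": {"increments": [[5,[0,0,0],[0,0,0]],[5,[0,0,0],[0,0,0]],[5,[0,0,0],[0,0,0]]]}}

```text
t: 10.68
tool_pos: [0.4748, -0.0697, 0.1623]
tcp_rot: [-1.89, 1.96, -0.538]
wrist_force: [-0.5, 0.0, -0.7]
grip_width: 0.0154
```

Run:
```python
from h import *
delta(plate(0,-.0005,.025),Rplate())
im,P=cloud("wrist");cv2.imwrite("pics/w8.png",im[:,:,::-1])
print(proj("wrist",plate(0,0,0)))
M=tool()
for r in arm.spot_point("wrist","red_vial"):
    q=(np.linalg.inv(M)@np.r_[r["point"],1])[:3];print("vial in tool cm",q*100,r["score"])
```

```text
t 10.68 shift cm [0.1, 0.57, 0.91] turn [-0.01, 0.0, 0.005] F [-0.5  0.  -0.7] w 0.0154
q [-0.35 -0.61  2.41  0.21  0.84  1.15]
[277.43141516 247.02376346]
vial in tool cm [-0.38875771 -0.06219752  1.23788803] 0.64
```

{"op": "send_rows", "data": {"increments": [[5,[0.1,0.5,0.5],[-0.01,0,0.005]],[5,[0.1,0.5,0.7],[-0.01,0,0.005]],[5,[0.1,0.5,0.7],[-0.01,0,0.005]],[5,[0.1,0.5,0.7],[-0.01,0,0.005]],[5,[0.1,0.5,0.7],[-0.01,0,0.005]]]}}

```text
t: 11.2
tool_pos: [0.473, -0.0709, 0.1514]
tcp_rot: [-1.891, 1.974, -0.525]
wrist_force: [0.1, 0.8, 0.0]
grip_width: 0.0156
```

{"op": "send_rows", "data": {"increments": [[5,[0,0,0],[0,0,0]],[5,[0,0,0],[0,0,0]],[5,[0,0,0],[0,0,0]],[5,[0,0,0],[0,0,0]],[5,[0,0,0],[0,0,0]]]}}

```text
t: 11.62
tool_pos: [0.4731, -0.0709, 0.1516]
tcp_rot: [-1.891, 1.973, -0.525]
wrist_force: [-0.0, -0.1, -0.1]
grip_width: 0.0156
```

Run:
```python
from h import *
delta(plate(0,-.0005,.025),Rplate())
im,P=cloud("wrist")
cv2.imwrite("pics/w8.png",cv2.resize(im[130:330,180:380],(600,600))[:,:,::-1])
print(proj("wrist",plate(0,0,0)),proj("wrist",plate(.012,0,0)))
delta(plate(0,-.0005,.025),Rplate())
```

```text
t 11.62 shift cm [-0.02, -0.12, 0.07] turn [0.003, 0.0, -0.001] F [-0.  -0.1 -0.1] w 0.0156
q [-0.36 -0.6   2.42  0.21  0.83  1.15]
[275.4416519  240.34772321] [275.37636225 219.52301883]
t 11.67 shift cm [-0.02, -0.12, 0.07] turn [0.003, 0.0, -0.001] F [0.2 0.2 0.6] w 0.0156
q [-0.36 -0.6   2.42  0.21  0.83  1.15]
```

View pics/w8.png

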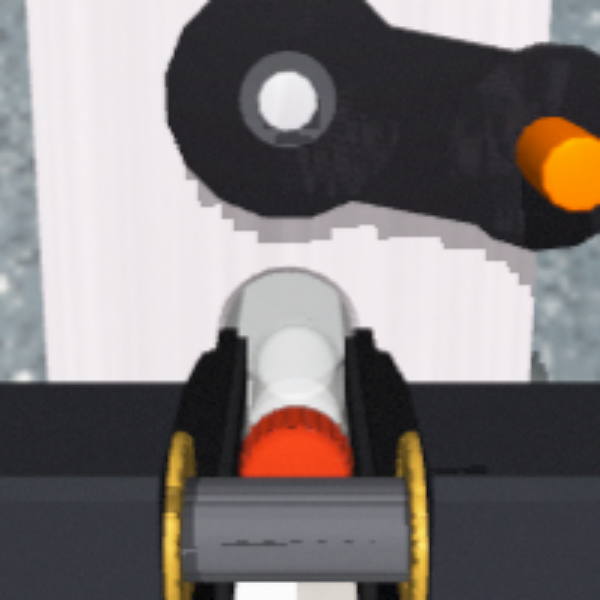

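The port rim around (290,300) and the vial (297,370) are aligned to about 1 mm. Inserting.

{"op": "send_rows", "data": {"increments": [[5,[-0.06,-0.1,0],[0,0,0]],[5,[-0.06,-0.1,0.5],[0,0,0]],[5,[-0.06,-0.1,1.0],[0,0,0]],[5,[-0.06,-0.1,1.5],[0,0,0]],[5,[-0.06,-0.1,1.7],[0,0,0]]]}}

```text
t: 12.08
tool_pos: [0.4822, -0.0704, 0.1359]
tcp_rot: [-1.892, 1.974, -0.522]
wrist_force: [0.2, -0.1, 0.3]
grip_width: 0.0153
```

{"op": "send_rows", "data": {"increments": [[5,[0,0,0],[0,0,0]],[5,[0,0,0],[0,0,0]],[5,[0,0,0],[0,0,0]],[5,[0,0,0],[0,0,0]]]}}

```text
t: 12.42
tool_pos: [0.4825, -0.0707, 0.1375]
tcp_rot: [-1.89, 1.973, -0.525]
wrist_force: [-0.1, -0.4, 0.2]
grip_width: 0.0156
```

```bash
python3 -c "
from h import *
delta(plate(0,0,.003),Rplate())"
```

```text
t 12.42 shift cm [-0.01, -0.02, 0.58] turn [0.003, 0.0, -0.001] F [-0.1 -0.4  0.2] w 0.0156
q [-0.35 -0.55  2.41  0.21  0.79  1.15]
```

{"op": "send_rows", "data": {"increments": [[5,[0,0,0.25],[0,0,0]],[5,[0,0,0.5],[0,0,0]],[5,[0,0,0.5],[0,0,0]],[5,[0,0,0.5],[0,0,0]],[5,[0,0,0.5],[0,0,0]]]}}

```text
t: 12.83
tool_pos: [0.4849, -0.0707, 0.1329]
tcp_rot: [-1.891, 1.973, -0.525]
wrist_force: [0.3, 0.2, -0.3]
grip_width: 0.0154
```

{"op": "send_rows", "data": {"increments": [[20,[0,0,0],[0,0,0]],[24,[0,0,0],[0,0,0]],[28,[0,0,0],[0,0,0]],[28,[0,0,0],[0,0,0]],[28,[0,0,0],[0,0,0]]]}}

```text
t: 13.25
tool_pos: [0.4849, -0.0707, 0.133]
tcp_rot: [-1.891, 1.973, -0.525]
wrist_force: [0.6, 0.5, -0.2]
grip_width: 0.0263
```

Run:
```python
from h import *
delta(plate(0,0,.003),Rplate())
for c in("wrist","top","scene"):
    im,P=cloud(c);cv2.imwrite(f"pics/r_{c}.png",im[:,:,::-1])
    for r in arm.spot_point(c,"red_vial"):
        q=(np.linalg.inv(feeder())@np.r_[r["point"],1])[:3]-port_;print(c,r["score"],np.round([q@u_*1e3,q[1]*1e3,q@n_*1e3],1),np.round(r["point"],3))
```

```text
t 13.25 shift cm [-0.01, -0.03, 0.07] turn [0.003, 0.0, -0.001] F [ 0.6  0.5 -0.2] w 0.0263
q [-0.34 -0.53  2.41  0.21  0.77  1.15]
top 0.33 [43.8  1.3 -3.7] [ 0.527 -0.071  0.149]
```

{"op": "send_rows", "data": {"increments": [[32,[0,0,-2],[0,0,0]],[32,[0,0,-5],[0,0,0]],[32,[0,0,-9],[0,0,0]],[32,[0,0,-13],[0,0,0]],[32,[0,0,-14],[0,0,0]]]}}

```text
t: 13.97
tool_pos: [0.4158, -0.0685, 0.2623]
tcp_rot: [-1.886, 1.968, -0.539]
wrist_force: [1.2, -0.6, 1.6]
grip_width: 0.0303
```

{"op": "send_rows", "data": {"increments": [[32,[0,0,0],[0,0,0]],[32,[0,0,0],[0,0,0]],[32,[0,0,0],[0,0,0]]]}}

```text
t: 14.22
tool_pos: [0.415, -0.0677, 0.2523]
tcp_rot: [-1.892, 1.975, -0.521]
wrist_force: [0.5, 0.4, -0.2]
grip_width: 0.0305
```

Run:
```python
from meas import *
meas()
im,P=cloud("wrist");ims,_=cloud("scene")
for c in("wrist","scene"):
  for t in("red_vial","blue_vial","white_vial","cover_knob"):
    for r in arm.spot_point(c,t)[:2]:
        q=(np.linalg.inv(feeder())@np.r_[r["point"],1])[:3]-port_;print(c,t,round(r["score"],2),"u,y,h",np.round([q@u_*1e3,q[1]*1e3,q@n_*1e3],1),np.round(r["point"],3))
u,v=proj("scene",[.50,-.06,.08]).astype(int);a,b=proj("wrist",plate(.01,0,0)).astype(int)
cv2.imwrite("pics/c9.png",np.hstack([cv2.resize(ims[v-60:v+60,u-60:u+60],(400,400),interpolation=2),cv2.resize(im[b-70:b+70,a-70:a+70],(400,400),interpolation=2)])[:,:,::-1])
```

```text
plate h -0.2814038950232596 rect ((21.559436798095703, -0.5741729736328125), (90.33680725097656, 104.56937408447266), 89.9002456665039)
knob top 175 35.42041644093347 -44.25924039457892 30.59330689859266
pin head 246 45.0102771599736 0.1822115489004833 10.89733812836283
wrist red_vial 0.45 u,y,h [  -5.4    3.7 -113.4] [ 0.539 -0.069  0.029]
wrist blue_vial 0.33 u,y,h [47.4  1.6 -0.4] [ 0.528 -0.071  0.153]
wrist cover_knob 0.63 u,y,h [ 37.7 -41.4  21.5] [ 0.507 -0.113  0.168]
scene blue_vial 0.73 u,y,h [-140.7  269.7  -74.1] [ 0.414  0.202 -0.004]
scene white_vial 0.48 u,y,h [-129.7  352.4  -77.2] [ 0.428  0.284 -0.002]
scene white_vial 0.28 u,y,h [ 0.4  4.6 -0.8] [ 0.488 -0.066  0.13 ]
scene cover_knob 0.78 u,y,h [180.7 470.1 -81.1] [0.704 0.391 0.15 ]
scene cover_knob 0.7 u,y,h [ 36.8 -43.4  21. ] [ 0.506 -0.115  0.167]
```

View pics/c9.png

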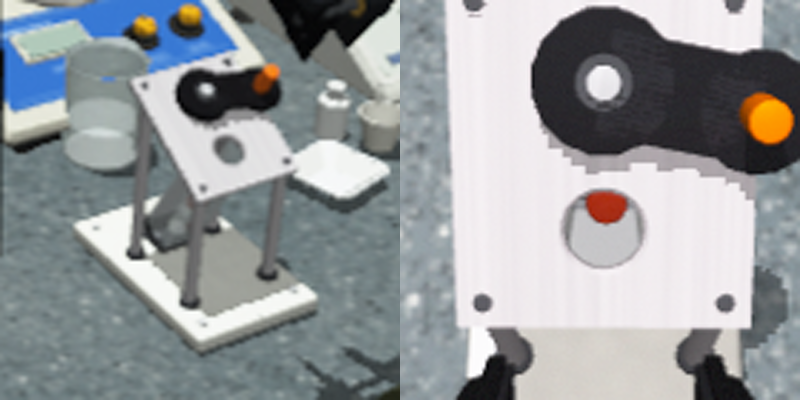

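The right crop shows the red cap deep in the chute through the port at (605,207), with the cover open. I'll check its depth and then hand in.

Run:
```python
from h import *
im,P=cloud("wrist");hsv=cv2.cvtColor(im,cv2.COLOR_RGB2HSV)
L=(P-feeder()[:3,3])@feeder()[:3,:3]-port_
k=((hsv[...,0]<12)|(hsv[...,0]>172))&(hsv[...,1]>150)&(hsv[...,2]>60)&(abs(L[...,1])<.02)&(L@n_<0)
q=L[k];print(k.sum(),"cap u,y,h mm",np.median(np.stack([q@u_,q[:,1],q@n_],1),0)*1e3,"h range",(q@n_).min(),(q@n_).max())
if k.sum()>20 and -.082<np.percentile(q@n_,90)<-.064: arm.job_done();print("handed in",arm.state()["t"])
```

```text
110 cap u,y,h mm [ -5.82550401  -0.78256508 -65.16382448] h range -0.06728228093211357 -0.06311627557072383
the job is handed in; nothing more can be done
the job is handed in; nothing more can be done
```

The cover is swung open, the red vial is down the chute, and the job is handed in. One check leaves a small doubt about whether the vial reached the very foot.

- **Cover:** It moved freely towards the feeder's -y side with only about 2–3 N at the wrist. I left it at about 1.35 rad, and the wrist image shows the whole port bare. It was still open at the last check.
- **Red vial:** I gripped it upright, put it base first about 12 mm into the port along the chute axis with no contact force seen, and released it. It slid down, and its red cap can be seen deep inside the chute.
- **Depth check (slight disagreement):** The cap surface measured 63–67 mm below the port mouth, and the network put the base at about 113 mm. With the base at the 120 mm foot, the cap would sit at about 72 mm. The 5–7 mm gap is partly camera and network error (2–4 mm each) plus the 5 mm resting tolerance. I did not check the foot from a second view, because my script handed in as soon as its own looser depth limit (64–82 mm) passed.
- **Bystanders:** The blue vial measured (0.414, 0.202) and the white one (0.428, 0.284), within 2 mm of their starting positions. I did not touch the green look-alike.
- **Robot:** The gripper ended clear of everything, about 14 cm above the plate. The clock read about 15 s.

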